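# Fit a cover on the rubbing-down jig and clamp it

### The arm

A 6-joint arm with a two-finger parallel gripper is mounted at the origin on the work surface. World frame = base frame: x ahead of the robot, y to its left, z up, the work surface at z = 0. Lengths are in m, angles in rad, forces in N, time in s.
With the tool pointing down it reaches from about 0.375 to 0.9 m from the base axis. Payload 3.1 kg.
Tool frame: the origin (TCP) lies midway between the tips of the shut fingers; the grasp point (between the pads) lies 19 mm behind it; z points along the fingers, y is the line along which they close (so a half turn about z gives the same grasp; the last joint's range is limited). The gripper opens to 85 mm and grips with 20 to 120 N. Pads are 22 mm wide; open, the fingers measure 114 mm over their backs; the gripper's body (76 mm by 85 mm) begins 54 mm behind the grasp point. The pads swing forward as they close: fully open they stand 13 mm farther back than shut.
Start: joints at [1.073, 0.527, 1.433, -0, 1.181, -0.178], TCP at [0.196, 0.593, 0.231] pointing down, gripper open.
Joint ranges: [-3.08, 3.08], [-0.75, 2.2], [0.22, 2.44], [-1.43, 4.57], [0, 2.65], [-2.85, 2.85]. Speed limits (rad/s): [2.79, 2.79, 3.14, 3.14, 3.14, 3.14].

### API

Orientations are given as a unit quaternion [x, y, z, w].
In Python, from station import manip gives the robot as it stands. The module is installed in compiled form; this text tells all that it offers.
- The arm moves only by the tool apply_moves, never from a script. Its arguments are lists of equal length, an entry for each row: "claw": the gripper's target within -1 to 1 (fully open at 1, half-way at 0, shut at -1); "travel": the shift along the tool's x, y, z scaled (see below), a list of three; "turn": the turn, a rotation vector about the tool's x, y, z scaled (see below), a list of three. In form: {"claw": [claw, ...], "travel": [[dx, dy, dz], ...], "turn": [[rx, ry, rz], ...]}. A call has 1 to 5 rows; each row is the pose to reach, as a shift and turn from the pose commanded when the call began, along the tool's axes at that moment, turning the shorter way round; what a row does not reach only later rows make up. The controller multiplies each number of a shift by 800 mm and each number of a turn by 180 degrees. A row lasts 1/12 s, in which the tool goes at most 41.7 mm and 7.16 degrees, less where a joint would pass 70% of its speed; a pose out of reach is approached as far as the arm can. A call with a number of a shift or a turn outside -1 to 1 is refused whole. A call with a gripper value outside its range is refused whole. The fingers move at their own pace and stop on an object; "newtons" is the grip in N (left out, the last holds). Time passes only in rows, so rows that repeat a pose let the fingers close. It gives the time, the measured TCP pose, the force, the opening and the grip force at its end, in the units of the state.
- manip.sense(): the state, without advancing time (a new reading comes with each control period).
- manip.snapshot(name): name is "scene" or "top" or "wrist"; returns a dict with "pixels" (420x560x3 uint8, red, green, blue), "depth" (420x560 float32, m along the optical axis (not along the pixel's ray), 0 where there is no reading), "intrinsics" (3x3 intrinsics, pixels), "R" (3x3) and "t" (3): a world point X has camera coordinates R X + t. Camera axes: x right, y down, z forward; pixel columns grow to the right and rows downward; lengths in m; the calibration is good to about 2 mm. A picture is of the moment at which its call begins.
- manip.sign_off(): hands the job in; it is judged then, once.
The state is a dict: "t": time; "q": joint angles; "qd": joint speeds; "tau": joint torques, N m; "tcp_pos": TCP position; "tool_rot": TCP orientation; "force": force on the tool from outside, world axes, zero at the start; "ft_torque": the same for the moment, N m; "finger_gap": opening from 0.0 (shut) to 1.0 (fully open); "gripper_force": force on a finger pad.
Only numpy, scipy, OpenCV 4.12 (cv2) and the standard library are available. Lean on these libraries where they do the work, as an engineer would, in place of code of your own. Each camera call takes 0.05 s, during which the arm holds its last target. There are 200 camera calls.

### The job

The jig stands empty with its toggle clamp left shut: swing the clamp right open by its red handle, then lower the black cover over the centre post, turned so that the index pin comes up through the hole in its lug, until it sits fully home; set it down gently, do not let it drop. Then push the handle back down past centre so that the bumper holds the flange, and leave the pot, the tape roll and the tin where they stand.

Things in the scene. Friction and masses are not known exactly. Their poses are not given: they have to be found in the camera images.
- jig: Holding jig, fixed on the bench: plywood board 140 (x) by 275 mm (y from -190 to 85), 18 mm thick, with a bright round seat (84 mm across, face at z = 26 mm), a centre post, an index pin on the +y side and a steel toggle clamp on the -y side that works in the plane x = 0. Origin on the post's axis at the bench top, z up. Lengths and 'jig y, z' below are in this frame.
- jig_post (a point): The steel centre post's axis at the height of the seat face (jig z = 26 mm). The post is 16 mm thick and rises to z = 86 mm, the last 10 mm tapered. Axes as the jig's.
- jig_pin (a point): The steel index pin's axis, 60 mm from the post along jig +y, at the height of the seat face. The pin is 8 mm thick and rises to jig z = 52 mm, the last 6 mm tapered. Axes as the jig's.
- clamp_arm (a joint): Angle of the clamp arm (rad): 0 with the arm down, growing as it swings up about its pivot at jig y = -110, z = 36 mm; 1.40 at the open stop, where it stands nearly upright at y = -94 to -140 mm, up to z = 125 mm, clear of the seat. It starts down. Near 0 it does not tell whether the handle is over centre; the handle's height does.
- clamp_grip (a point): Point on the axis of the red handle grip (18 mm wide along jig x, 14 mm thick, 78 mm long: from 28 mm beyond this point, its free end, to 50 mm before it). Clamp shut: handle level, free end towards jig -y, this point at jig y, z = -209, 62 mm. Axes: z square to the handle's top face, -y to its free end. 2 to 6 N here moves the handle; it stays where it is left.
- clamp_end (a point): Middle of the handle's free end. As the handle is lifted the clamp opens and clamp_grip passes jig (y, z) = (-205, 93), (-203, 112), (-198, 126), (-192, 134), (-181, 140), (-171, 143) mm (open stop), the handle then sloping up 17, 28, 39, 48, 58, 65 degrees from level and the arm at 0.09, 0.35, 0.70, 0.96, 1.22, 1.40 rad. It shuts back along the same path.
- clamp_pad: Black rubber bumper at the arm's end, 14 mm across, on a springy spindle; origin at the middle of its lower face. Shutting the clamp on the cover, the last 25 mm of the handle take about 6 N downwards; it snaps past centre at grip height jig z = 74 mm and lies on its stop at 62 mm. The bumper then presses the flange with about 19 N at jig y = -35 mm.
- cover_mid (a point): The black cover, standing on the bench: round flange (92 mm across, 10 mm thick), round hub (40 mm across, top at 46 mm), bore 18.5 mm wide right through, and one lug (see cover_lug) on its +y side. About 0.3 kg. This point is on the bore's axis, 23 mm above the underside; z is up along the bore. Seated on the jig, its +y points along the jig's +y.
- cover_foot (a point): Point on the cover's bore axis in the plane of its underside; axes as the cover's.
- cover_lug (a point): Centre of the through hole (11 mm wide) in the cover's lug, 60 mm from the bore's axis, in the plane of the underside. The lug is 28 mm wide, 10 mm thick and reaches 76 mm from the axis. Axes as the cover's.
- cover: The same black cover; origin as cover_foot.
- pot: Black paint pot, 87 mm across, 99 mm high, with two dark brush handles standing out of it up to 190 mm high and up to 45 mm off its axis. About 0.75 kg, loose; leave it alone. Origin at the middle of its underside.
- tape: White tape roll lying flat, 96 mm across, 48 mm high, loose; leave it alone. Origin at the middle of its underside.
- tin: Yellow and silver lacquer tin, 69 mm across, 79 mm high, loose, beside the clamp; leave it alone. Origin at the middle of its underside.
Not all that is in view belongs to the job. What is shaped like the cover but blue is not meant.

How it is judged:
By the outcome, as a careful person would: the job done as asked, in the order asked, and still so for the second after the job is handed in, with the robot touching nothing.
It also fails if it takes over 72 s, if anything falls off the work surface, if the arm or the gripper's body presses on something with over 40 N, if the wrist force passes 120 N, or if a joint passes its speed limit or range.

## Working session

There is one attempt and no reset: what is moved stays moved. The work goes in short steps, Python scripts to look and compute and a tool call to move; the robot and the scene stay as the last step left them, time stands still between calls to the robot, and variables do not carry over. Pictures are saved under pics/ and viewed, at most 10 in all, crops included, and the job is handed in when it is done.

Besides the shell and the picture viewer there is one more tool, called after "Call:" by a JSON object that holds its "fn" and its "kwargs", one argument or row to a line. apply_moves: Moves the arm, as the interface text tells. Shifts and turns lie within -1 to 1; 1 stands for 800 mm of shift or 180 degrees of turn. Its arguments: {"type":"object","properties":{"claw":{"type":"array","items":{"type":"number"}},"travel":{"type":"array","items":{"type":"array","items":{"type":"number"}}},"turn":{"type":"array","items":{"type":"array","items":{"type":"number"}}},"newtons":{"type":"number"}},"required":["claw","travel","turn"]}

```bash
mkdir -p pics; ls; cat > h.py <<'E'
import numpy as np, cv2, json
from station import manip
from scipy.spatial.transform import Rotation as Rn
def snap(n,f=None):
    s=manip.snapshot(n)
    if f: cv2.imwrite('pics/'+f,s['pixels'][:,:,::-1])
    return s
def pts(s):
    K=s['intrinsics'];d=s['depth'];v,u=np.mgrid[0:420,0:560]
    c=np.stack([(u-K[0,2])/K[0,0]*d,(v-K[1,2])/K[1,1]*d,d],-1)
    P=(c-s['t'])@s['R']; P[d==0]=np.nan
    return P
def ray(s,u,v,z):
    r=s['R'].T@np.linalg.inv(s['intrinsics'])@np.array([u,v,1.]);o=-s['R'].T@s['t']
    return o+r*(z-o[2])/r[2]
def proj(s,X):
    c=s['K']if 0 else s['intrinsics']@(s['R']@np.array(X)+s['t']);return c[:2]/c[2]
E
python3 - <<'E'
from h import *
for n in('top','scene'):
    s=snap(n,n+'1.png');np.savez('/tmp/'+n,**s)
    print(n,s['intrinsics'].tolist(),(-s['R'].T@s['t']).round(3),s['R'].round(2).tolist())
print(manip.sense())
E
```

```text
pics
top [[474.9183605521773, 0.0, 282.5771031899359], [0.0, 474.9183605521773, 208.10093772122795], [0.0, 0.0, 1.0]] [0.412 0.037 1.282] [[-0.02, -1.0, 0.01], [-0.99, 0.02, -0.11], [0.11, -0.02, -0.99]]
scene [[524.8997094764618, 0.0, 280.33313887275057], [0.0, 524.8997094764618, 203.86140783000835], [0.0, 0.0, 1.0]] [1.292 0.491 0.696] [[-0.5, 0.86, -0.02], [0.51, 0.28, -0.81], [-0.7, -0.42, -0.58]]
{'t': 0.1, 'q': array([ 1.07351685e+00,  5.28370925e-01,  1.43379086e+00,  2.94543307e-05,
        1.18139524e+00, -1.78489987e-01]), 'qd': array([ 6.41133079e-05, -1.19994439e-03, -4.90831152e-03, -1.42379172e-03,
        7.46649932e-04,  1.34514706e-03]), 'tau': array([-1.16526833e-03, -4.43307030e+01, -1.78586876e+01, -3.11346557e-04,
        3.99330806e-03, -2.75131572e-05]), 'tcp_pos': array([0.1955296 , 0.59294408, 0.23042756]), 'tool_rot': array([ 1.58726110e-01,  9.87322165e-01, -9.22139181e-04, -3.38436972e-04]), 'force': array([-0.58746893, -0.22463498,  0.09032295]), 'ft_torque': array([-0.04112471,  0.04458468,  0.00163256]), 'gripper_force': 0.0, 'finger_gap': 1.0025552847870716}
```

View pics/top1.png

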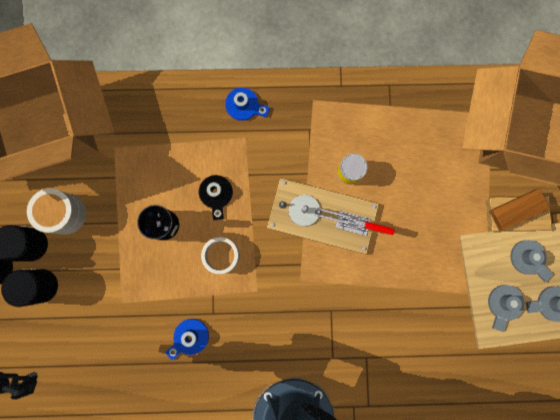

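View pics/scene1.png

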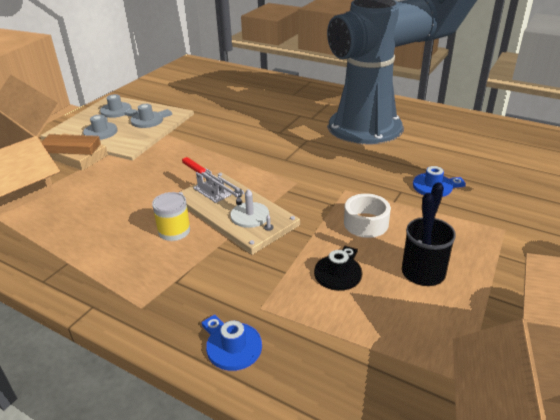

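Top view: cover bore is near (214,190) with its lug at (217,213). The jig post is near (304,210), the pin at (283,205) and the red handle at (380,229). The tin is at (353,168), the pot at (158,222) and the tape at (220,256).

```bash
python3 - <<'E'
from h import *
S={n:dict(np.load('/tmp/%s.npz'%n)) for n in('top','scene')}
s=S['top'];P=pts(s);hsv=cv2.cvtColor(s['pixels'],cv2.COLOR_RGB2HSV)
# red handle
m=(((hsv[...,0]<6)|(hsv[...,0]>174))&(hsv[...,1]>190)&(hsv[...,2]>110)); m[:, :350]=0;m[:,410:]=0
v,u=np.nonzero(m);print('red',u.min(),u.max(),v.min(),v.max(),np.nanmedian(P[m],0))
rr=cv2.minAreaRect(np.stack([u,v],1).astype(np.float32));bx=cv2.boxPoints(rr);print([ray(s,*b,0.069)[:2].round(4).tolist() for b in bx])
# cover
g=s['pixels'].max(2);m=np.zeros((420,560),bool);m[170:225,195:240]=g[170:225,195:240]<60
q=P[m];print('cover n',m.sum(),np.nanpercentile(q[:,2],[5,50,95]))
fl=q[(q[:,2]<.02)];hub=P[170:225,195:240].reshape(-1,3);hub=hub[(hub[:,2]>.036)&(hub[:,2]<.06)]
c,r=cv2.minEnclosingCircle(hub[:,:2].astype(np.float32));print('hub',np.median(hub,0),c,r,len(hub))
w=P[170:225,195:240].reshape(-1,3);w=w[(w[:,2]>.006)&(w[:,2]<.02)];print('flange bbox',np.nanmin(w,0),np.nanmax(w,0))
# jig seat and post
w=P[160:260,260:390].reshape(-1,3)
seat=P[190:235,280:330].reshape(-1,3);st=seat[(seat[:,2]>.022)&(seat[:,2]<.032)];print('seat',len(st),(st.min(0)+st.max(0))/2,st.max(0)-st.min(0))
po=P[190:235,280:330].reshape(-1,3);po=po[po[:,2]>.07];print('post',len(po),po.mean(0))
pn=P[195:215,274:292].reshape(-1,3);pn=pn[pn[:,2]>.036];print('pin',len(pn),pn.mean(0))
for n,(v0,v1,u0,u1) in dict(tin=(145,195,330,375),pot=(195,250,130,185),tape=(232,280,195,245)).items():
    w=P[v0:v1,u0:u1].reshape(-1,3);w=w[w[:,2]>.02];h=np.percentile(w[:,2],70);t=w[abs(w[:,2]-h)<.01];print(n,h,(t.min(0)+t.max(0))/2,t.max(0)-t.min(0))
for n,b in dict(top=(180,260,255,400),top2=(165,230,190,245)).items():
    v0,v1,u0,u1=b;cv2.imwrite('/tmp/%s.png'%n,0) if 0 else None
a=cv2.resize(s['pixels'][160:260,260:400],(560,400),interpolation=cv2.INTER_CUBIC);b=cv2.resize(s['pixels'][165:225,190:245],(220,240),interpolation=cv2.INTER_CUBIC)
o=np.zeros((400,780,3),np.uint8);o[:,:560]=a;o[:240,560:]=b;cv2.imwrite('pics/crop1.png',o[:,:,::-1])
E
```

```text
red 365 394 222 234 [ 0.48820552 -0.23101629  0.06804977]
[[0.4903, -0.1925], [0.5066, -0.1973], [0.4864, -0.2703], [0.4702, -0.2654]]
cover n 760 [0.00566481 0.0101675  0.0207466 ]
hub [0.60009045 0.19550382 0.04610133] (0.6007266640663147, 0.19584345817565918) 0.020251505076885223 152
flange bbox [0.51215284 0.13198117 0.00600219] [0.66094336 0.25040343 0.01840155]
seat 731 [ 0.53879717 -0.04217202  0.02689299] [0.12048925 0.12992118 0.00978123]
post 51 [ 0.53836123 -0.05387438  0.07712082]
pin 8 [0.55859314 0.01623444 0.04659632]
tin 0.07860437714436773 [ 0.64747752 -0.16919403  0.07819574] [0.06876726 0.06887476 0.01789768]
pot 0.09775034805231711 [0.51491998 0.33662144 0.09727596] [0.0852666  0.08650733 0.01883317]
tape 0.04833277681039737 [0.42856967 0.18129592 0.04604448] [0.09519414 0.09534089 0.01519262]
```

View pics/crop1.png

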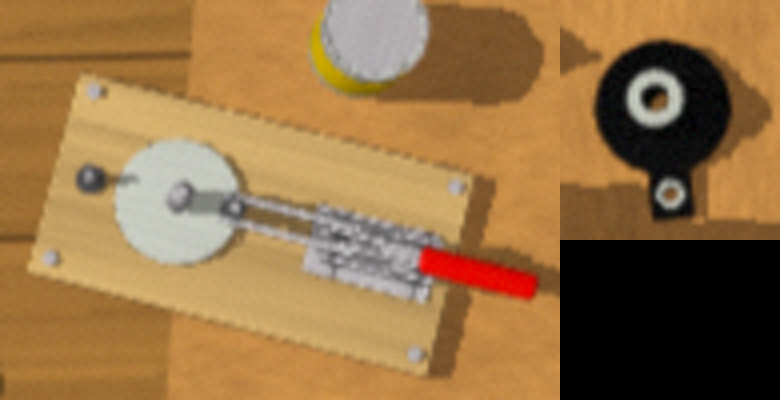

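The crop shows the post top at full-image (305,209), the pin tip at (282.5,204.5) and the board screws at its corners. The cover's lug points towards the robot.

```bash
cat >> h.py <<'E'
SC=np.array
def rel(target,Rt=None):
    """shift/turn numbers (scaled) from current measured pose to target TCP pos, rot"""
    st=manip.sense();R=Rn.from_quat(st['tool_rot'])
    d=R.inv().apply(np.array(target)-st['tcp_pos'])/0.8
    w=(R.inv()*Rt).as_rotvec()/np.pi if Rt is not None else None
    return d.round(4),None if w is None else w.round(4)
def down(a):
    """tool down with tool y at world angle a (deg)"""
    a=np.radians(a);y=np.array([np.cos(a),np.sin(a),0]);z=np.array([0,0,-1.]);x=np.cross(y,z)
    return Rn.from_matrix(np.stack([x,y,z],1))
E
python3 - <<'E'
from h import *
s=dict(np.load('/tmp/top.npz'))
C=lambda u,v,z:ray(s,260+u/4-.4,160+v/4-.4,z)[:2]
sc=[C(*p,.018) for p in((95,91),(456,186),(51,258),(415,355))];print(np.round(sc,4).tolist())
for a,b in((0,1),(2,3)):
    d=sc[a]-sc[b];print('yaw',np.degrees(np.arctan2(-d[0],d[1])),np.hypot(*d))
print('centre',np.mean(sc,0))
print('post',C(180,196,.086),'seat',C(180,202,.026),'pin',C(90,178,.052))
c=[ray(s,190+a/4-.4,165+b/4-.4,z)[:2] for a,b,z in((95,97,.046),(110,194,.010),(103,106,.01))]
c=[ray(s,190+(a-560)/4-.4,165+b/4-.4,z)[:2] for a,b,z in((656,98,.046),(670,194,.010),(663,106,.01))]
print('cover',c); d=c[1]-c[0];print('cyaw',np.degrees(np.arctan2(-d[0],d[1])),np.hypot(*d))
E
```

```text
[[0.6206, 0.0107], [0.5506, -0.2302], [0.5086, 0.0428], [0.4382, -0.1976]]
yaw -16.202594269973662 0.2507993498794354
yaw -16.310591229413735 0.2505515767020543
centre [ 0.52952427 -0.09358329]
post [ 0.54087474 -0.04010493] seat [ 0.54330628 -0.0438468 ] pin [0.55769049 0.01606756]
cover [array([0.60216937, 0.19471542]), array([0.54234274, 0.19051967]), array([0.60213455, 0.19464882])]
cyaw 94.0116872848204 0.05997358124628202
```

Call:
{"fn": "apply_moves", "kwargs": {
  "claw": [1,1,1,1,1],
  "travel": [
    [-0.671,-0.881,0.0375],
    [-0.671,-0.881,0.0375],
    [-0.671,-0.881,0.0375],
    [-0.671,-0.881,0.0375],
    [-0.671,-0.881,0.0375]
  ],
  "turn": [
    [0,0,0.489],
    [0,0,0.489],
    [0,0,0.489],
    [0,0,0.489],
    [0,0,0.489]
  ],
  "newtons": 30
}}

```text
t: 0.52
tcp_pos: [0.2636, 0.3947, 0.2239]
tool_rot: [0.457, 0.89, -0.0, -0.0]
force: [1.0, -0.1, -0.1]
finger_gap: 1.002
gripper_force: 0.0
```

```bash
python3 - <<'E'
from h import *
print(rel([.485,-.244,.2],down(-16.2)))
E
```

```text
(array([-0.8102, -0.2401,  0.0303]), array([-1.00e-04,  2.00e-04,  2.88e-01]))
```

Call:
{"fn": "apply_moves", "kwargs": {
  "claw": [1,1,1,1,1],
  "travel": [
    [-0.81,-0.24,0.03],
    [-0.81,-0.24,0.03],
    [-0.81,-0.24,0.03],
    [-0.81,-0.24,0.03],
    [-0.81,-0.24,0.03]
  ],
  "turn": [
    [0,0,0.288],
    [0,0,0.288],
    [0,0,0.288],
    [0,0,0.288],
    [0,0,0.288]
  ]
}}

```text
t: 0.93
tcp_pos: [0.3329, 0.1985, 0.2168]
tool_rot: [0.708, 0.706, -0.0, -0.0]
force: [1.5, 0.0, 0.7]
finger_gap: 1.002
gripper_force: 0.0
```

```bash
python3 - <<'E'
from h import *
print(rel([.485,-.244,.2],down(-16.2)))
E
```

```text
(array([-0.5524,  0.1921,  0.021 ]), array([-0.    ,  0.    ,  0.0889]))
```

Call:
{"fn": "apply_moves", "kwargs": {
  "claw": [1,1,1,1,1],
  "travel": [
    [-0.5524,0.192,0.021],
    [-0.5524,0.192,0.021],
    [-0.5524,0.192,0.021],
    [-0.5524,0.192,0.021],
    [-0.5524,0.192,0.021]
  ],
  "turn": [
    [0,0,0.089],
    [0,0,0.089],
    [0,0,0.089],
    [0,0,0.089],
    [0,0,0.089]
  ]
}}

```text
t: 1.35
tcp_pos: [0.4017, 0.0017, 0.2093]
tool_rot: [0.798, 0.602, 0.0, -0.0]
force: [1.2, 0.5, -0.1]
finger_gap: 0.997
gripper_force: 0.0
```

Call:
{"fn": "apply_moves", "kwargs": {
  "claw": [1,1,1,1,1],
  "travel": [
    [-0.265,0.187,0.011],
    [-0.265,0.187,0.011],
    [-0.265,0.187,0.011],
    [-0.265,0.187,0.011],
    [-0.265,0.187,0.011]
  ],
  "turn": [
    [0,0,0],
    [0,0,0],
    [0,0,0],
    [0,0,0],
    [0,0,0]
  ]
}}

```text
t: 1.77
tcp_pos: [0.4705, -0.1948, 0.2019]
tool_rot: [0.798, 0.602, -0.0, -0.0]
force: [1.7, 0.5, 0.0]
finger_gap: 1.003
gripper_force: 0.0
```

```bash
python3 - <<'E'
from h import *
s=snap('wrist','w1.png');np.savez('/tmp/w1',**s)
print(rel([.485,-.244,.2],down(-16.2)))
print((-s['R'].T@s['t']).round(3),manip.sense()['tcp_pos'])
hsv=cv2.cvtColor(s['pixels'],cv2.COLOR_RGB2HSV)
m=(((hsv[...,0]<6)|(hsv[...,0]>174))&(hsv[...,1]>190)&(hsv[...,2]>110)).astype(np.uint8)
v,u=np.nonzero(m);P=pts(s);print(len(u),np.nanpercentile(P[m>0],[5,50,95],axis=0).round(4).tolist())
bx=cv2.boxPoints(cv2.minAreaRect(np.stack([u,v],1).astype(np.float32)));print(bx.round(),[ray(s,*b,.069)[:2].round(4).tolist() for b in bx])
E
```

```text
(array([-0.0451,  0.0253,  0.0037]), array([0.003 , 0.0021, 0.0004]))
[ 0.492 -0.117  0.343] [ 0.47557145 -0.20373322  0.20255773]
1696 [[0.4742, -0.262, 0.0629], [0.4869, -0.228, 0.0664], [0.4992, -0.1976, 0.0682]]
[[299. 271.]
 [302. 185.]
 [323. 185.]
 [320. 271.]] [[0.4671, -0.263], [0.4891, -0.1902], [0.5047, -0.1953], [0.484, -0.2686]]
```

View pics/w1.png

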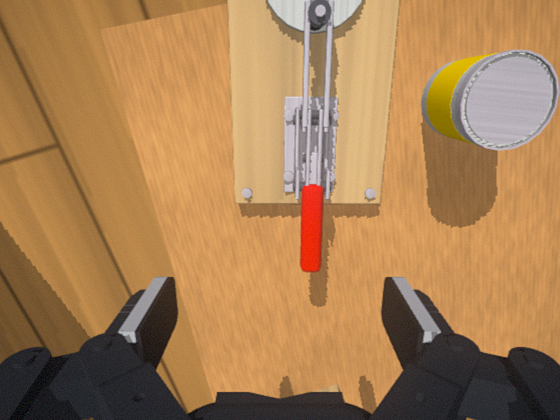

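Wrist view: the red handle runs from (312,185) to (311,271), lined up with the tool. The tin at (490,100) is well clear of the fingers. The grasp point comes out at about (0.484, -0.241).

```bash
python3 - <<'E'
from h import *
print(manip.sense()['tcp_pos'],rel([.484,-.241,.2],down(-16.2)),rel([.484,-.241,.042],down(-16.2)))
E
```

```text
[ 0.47557145 -0.20373322  0.20255773] (array([-0.0418,  0.023 ,  0.0037]), array([0.003 , 0.0021, 0.0004])) (array([-0.0405,  0.0211,  0.2012]), array([0.003 , 0.0021, 0.0004]))
```

Call:
{"fn": "apply_moves", "kwargs": {
  "claw": [0.4,0.4,0.4,0.4,0.4],
  "travel": [
    [-0.042,0.023,0.03],
    [-0.042,0.023,0.07],
    [-0.042,0.023,0.11],
    [-0.042,0.023,0.15],
    [-0.042,0.023,0.18]
  ],
  "turn": [
    [0,0,0],
    [0,0,0],
    [0,0,0],
    [0,0,0],
    [0,0,0]
  ]
}}

```text
t: 2.23
tcp_pos: [0.4779, -0.2295, 0.0558]
tool_rot: [0.798, 0.602, -0.0, -0.001]
force: [-0.1, 0.2, 0.4]
finger_gap: 0.701
gripper_force: 0.0
```

Call:
{"fn": "apply_moves", "kwargs": {
  "claw": [0.4,0.4],
  "travel": [
    [0,0,0],
    [0,0,0]
  ],
  "turn": [
    [0,0,0],
    [0,0,0]
  ]
}}

```text
t: 2.4
tcp_pos: [0.4781, -0.2293, 0.0572]
tool_rot: [0.798, 0.602, -0.0, -0.002]
force: [1.5, 0.4, 0.5]
finger_gap: 0.699
gripper_force: 0.0
```

```bash
python3 - <<'E'
from h import *
print(manip.sense()['tcp_pos'],rel([.484,-.241,.042],down(-16.2)))
E
```

```text
[ 0.47812638 -0.22925238  0.05722658] (array([-0.0121,  0.0112,  0.019 ]), array([-0.0011, -0.0005,  0.0016]))
```

Call:
{"fn": "apply_moves", "kwargs": {
  "claw": [0.4,0.4,0.4,0.4,0.4],
  "travel": [
    [-0.012,0.011,0.01],
    [-0.012,0.011,0.019],
    [-0.012,0.011,0.019],
    [-0.012,0.011,0.019],
    [-0.012,0.011,0.019]
  ],
  "turn": [
    [0,0,0],
    [0,0,0],
    [0,0,0],
    [0,0,0],
    [0,0,0]
  ]
}}

```text
t: 2.82
tcp_pos: [0.4851, -0.2419, 0.0438]
tool_rot: [0.798, 0.602, 0.0, 0.0]
force: [0.2, 0.9, 0.3]
finger_gap: 0.7
gripper_force: 0.0
```

Call:
{"fn": "apply_moves", "kwargs": {
  "claw": [-1,-1,-1,-1,-1],
  "travel": [
    [0,0,0],
    [0,0,0],
    [0,0,0],
    [0,0,0],
    [0,0,0]
  ],
  "turn": [
    [0,0,0],
    [0,0,0],
    [0,0,0],
    [0,0,0],
    [0,0,0]
  ],
  "newtons": 30
}}

```text
t: 3.23
tcp_pos: [0.4852, -0.2418, 0.0434]
tool_rot: [0.798, 0.602, 0.0, 0.0]
force: [0.8, -0.8, 1.5]
finger_gap: 0.202
gripper_force: 35.4
```

```bash
python3 - <<'E'
from h import *
print(manip.sense())
snap('scene','s2.png')
g0=manip.sense()['tcp_pos']
E
```

```text
{'t': 3.2333, 'q': array([-6.68662609e-01,  7.09054309e-01,  1.77914220e+00,  3.85000944e-04,
        6.52673875e-01, -3.91087409e-01]), 'qd': array([-0.00057562,  0.00028248,  0.00052617,  0.0009    ,  0.00122264,
       -0.0013308 ]), 'tau': array([-3.20144668e-01, -4.14948320e+01, -7.85247535e+00, -1.76560418e-01,
        3.77810339e-02, -4.84353863e-02]), 'tcp_pos': array([ 0.48517775, -0.24177658,  0.04340011]), 'tool_rot': array([7.98222511e-01, 6.02362581e-01, 2.04442915e-04, 3.19846285e-04]), 'force': array([ 0.76794739, -0.81687763,  1.47410129]), 'ft_torque': array([ 0.08596517, -0.07389508, -0.04363316]), 'gripper_force': 35.350515246391296, 'finger_gap': 0.202453567552551}
```

Call:
{"fn": "apply_moves", "kwargs": {
  "claw": [-1,-1,-1,-1,-1],
  "travel": [
    [0.0012,0,-0.01],
    [0.0025,0,-0.019],
    [0.004,0,-0.029],
    [0.005,0,-0.039],
    [0.006,0,-0.05]
  ],
  "turn": [
    [0,0,0],
    [0,0,0],
    [0,0,0],
    [0,0,0],
    [0,0,0]
  ],
  "newtons": 25
}}

```text
t: 3.7
tcp_pos: [0.4865, -0.2365, 0.0838]
tool_rot: [0.798, 0.602, 0.0, -0.0]
force: [4.9, 2.3, -7.2]
finger_gap: 0.203
gripper_force: 33.7
```

Call:
{"fn": "apply_moves", "kwargs": {
  "claw": [-1,-1,-1,-1,-1],
  "travel": [
    [0.001,0,-0.006],
    [0.0015,0,-0.0125],
    [0.003,0,-0.019],
    [0.005,0,-0.025],
    [0.008,0,-0.03]
  ],
  "turn": [
    [0,0,0],
    [0,0,0],
    [0,0,0],
    [0,0,0],
    [0,0,0]
  ]
}}

```text
t: 4.12
tcp_pos: [0.488, -0.2316, 0.1075]
tool_rot: [0.798, 0.603, -0.0, 0.001]
force: [3.5, -3.0, -9.1]
finger_gap: 0.202
gripper_force: 33.7
```

```bash
python3 - <<'E'
from h import *
st=manip.sense();d=st['tcp_pos']-np.array([.4852,-.2418,.0434]);print((d@[.279,.96,0]).round(4),d.round(4),st['force'],st['finger_gap'],st['gripper_force'])
snap('scene','s3.png')
E
```

```text
0.0105 [0.0028 0.0102 0.0641] [ 3.51965339 -2.9997104  -9.11144012] 0.2022388741209261 33.711374402046204
```

View pics/s3.png

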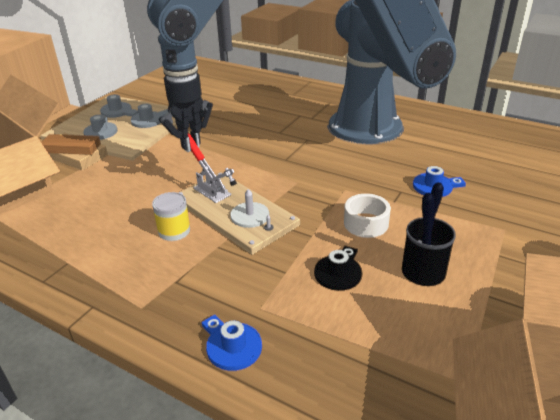

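The handle at (203,150) is following the gripper and the arm at (228,180) is up about halfway. Carrying on.

Call:
{"fn": "apply_moves", "kwargs": {
  "claw": [-1,-1,-1,-1,-1],
  "travel": [
    [0.004,0,-0.006],
    [0.008,0,-0.0105],
    [0.014,0,-0.014],
    [0.021,0,-0.017],
    [0.028,0,-0.019]
  ],
  "turn": [
    [0,0,0],
    [0,0,0],
    [0,0,0],
    [0,0,0],
    [0,0,0]
  ]
}}

```text
t: 4.58
tcp_pos: [0.4939, -0.2116, 0.1237]
tool_rot: [0.798, 0.603, -0.001, 0.002]
force: [-2.6, -8.5, -0.3]
finger_gap: 0.203
gripper_force: 33.7
```

Call:
{"fn": "apply_moves", "kwargs": {
  "claw": [-1,-1,-1,-1,-1],
  "travel": [
    [0.004,0,-0.002],
    [0.008,0,-0.003],
    [0.011,0,-0.004],
    [0.011,0,-0.004],
    [0.011,0,-0.004]
  ],
  "turn": [
    [0,0,0],
    [0,0,0],
    [0,0,0],
    [0,0,0],
    [0,0,0]
  ]
}}

```text
t: 5.0
tcp_pos: [0.4966, -0.2016, 0.1262]
tool_rot: [0.798, 0.603, -0.0, 0.001]
force: [0.9, -3.7, -4.1]
finger_gap: 0.203
gripper_force: 33.4
```

```bash
python3 - <<'E'
from h import *
st=manip.sense();d=st['tcp_pos']-np.array([.4852,-.2418,.0434]);print((d@[.279,.96,0]).round(4),d.round(4),st['force'],st['finger_gap'],st['gripper_force'])
E
```

```text
0.0418 [0.0114 0.0402 0.0828] [ 0.87218482 -3.6602274  -4.12130432] 0.2032289752630505 33.36228132247925
```

Call:
{"fn": "apply_moves", "kwargs": {
  "claw": [-1,-1,-1],
  "travel": [
    [0.004,0,-0.001],
    [0.008,0,-0.001],
    [0.008,0,-0.001]
  ],
  "turn": [
    [0,0,0],
    [0,0,0],
    [0,0,0]
  ]
}}

```text
t: 5.25
tcp_pos: [0.4981, -0.197, 0.1269]
tool_rot: [0.798, 0.603, -0.002, 0.002]
force: [-1.5, -11.2, -5.5]
finger_gap: 0.204
gripper_force: 32.8
```

```bash
python3 - <<'E'
from h import *
st=manip.sense();d=st['tcp_pos']-np.array([.4852,-.2418,.0434]);print((d@[.279,.96,0]).round(4),d.round(4),st['force'],st['finger_gap'],st['gripper_force'])
s=snap('top');P=pts(s)
v,u=np.nonzero((P[...,2]>.09)&(P[...,2]<.16));w=P[v,u]-[.5435,-.0435,0];y=w[:,:2]@[.279,.96];x=w[:,:2]@[.96,-.279]
k=(abs(x)<.02)&(y>-.16)&(y<-.05);print(k.sum(),np.c_[y,w[:,2]][k].round(3).tolist()[:25])
s=snap('scene');cv2.imwrite('pics/s4.png',cv2.resize(s['pixels'][80:260,150:330,::-1],(540,540)))
E
```

```text
0.0466 [0.0129 0.0448 0.0835] [ -1.49093401 -11.16576843  -5.53562461] 0.20431490858475398 32.82094717025757
90 [[-0.095, 0.11], [-0.093, 0.113], [-0.095, 0.117], [-0.097, 0.113], [-0.099, 0.116], [-0.102, 0.115], [-0.117, 0.125], [-0.12, 0.122], [-0.093, 0.117], [-0.095, 0.115], [-0.098, 0.115], [-0.1, 0.118], [-0.103, 0.112], [-0.105, 0.115], [-0.114, 0.12], [-0.116, 0.121], [-0.118, 0.122], [-0.121, 0.122], [-0.123, 0.121], [-0.094, 0.114], [-0.096, 0.115], [-0.098, 0.117], [-0.1, 0.118], [-0.103, 0.116], [-0.105, 0.117]]
```

View pics/s4.png

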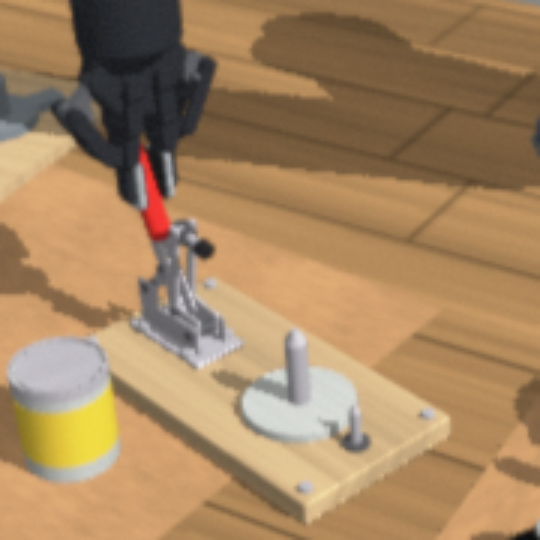

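The clamp is fully open, with the arm upright at jig y about -95 to -123, z 125 mm, and the seat is clear. Now release, rise and look at the post.

Call:
{"fn": "apply_moves", "kwargs": {
  "claw": [-1,-0.2,0,0,0],
  "travel": [
    [-0.005,0,0.001],
    [-0.005,0,0.001],
    [-0.005,0,0.001],
    [-0.005,0,0.001],
    [-0.005,0,0.001]
  ],
  "turn": [
    [0,0,0],
    [0,0,0],
    [0,0,0],
    [0,0,0],
    [0,0,0]
  ]
}}

```text
t: 5.77
tcp_pos: [0.4965, -0.1978, 0.1256]
tool_rot: [0.798, 0.603, -0.0, -0.001]
force: [-0.1, -0.1, -0.8]
finger_gap: 0.504
gripper_force: 0.0
```

Call:
{"fn": "apply_moves", "kwargs": {
  "claw": [0,0,0,0,0],
  "travel": [
    [0,0,-0.03],
    [0,0,-0.075],
    [0,0,-0.12],
    [0,0,-0.15],
    [0,0,-0.15]
  ],
  "turn": [
    [0,0,0],
    [0,0,0],
    [0,0,0],
    [0,0,0],
    [0,0,0]
  ]
}}

```text
t: 6.18
tcp_pos: [0.4998, -0.1999, 0.251]
tool_rot: [0.798, 0.603, 0.002, 0.005]
force: [-0.2, 0.7, 0.4]
finger_gap: 0.502
gripper_force: 0.0
```

Call:
{"fn": "apply_moves", "kwargs": {
  "claw": [0,0,0,0,0],
  "travel": [
    [0.05,0,0],
    [0.1,0,0],
    [0.15,0,0],
    [0.2,0,0],
    [0.2,0,0]
  ],
  "turn": [
    [0,0,0],
    [0,0,0],
    [0,0,0],
    [0,0,0],
    [0,0,0]
  ]
}}

```text
t: 6.6
tcp_pos: [0.5408, -0.0378, 0.2447]
tool_rot: [0.796, 0.605, 0.001, -0.002]
force: [0.2, -1.0, -0.7]
finger_gap: 0.497
gripper_force: 0.0
```

Call:
{"fn": "apply_moves", "kwargs": {
  "claw": [0,0,0,0],
  "travel": [
    [0,0,0],
    [0,0,0],
    [0,0,0],
    [0,0,0]
  ],
  "turn": [
    [0,0,0],
    [0,0,0],
    [0,0,0],
    [0,0,0]
  ]
}}

```text
t: 6.93
tcp_pos: [0.5406, -0.0461, 0.2452]
tool_rot: [0.799, 0.602, -0.0, -0.0]
force: [0.7, -0.1, -0.0]
finger_gap: 0.5
gripper_force: 0.0
```

```bash
python3 - <<'E'
from h import *
st=manip.sense();s=snap('wrist','w2.png');np.savez('/tmp/w2',tcp=st['tcp_pos'],rot=st['tool_rot'],**s)
print(st['tcp_pos'],st['tool_rot'],[proj(s,p).round() for p in((.5435,-.0435,.026),(.5435,-.0435,.086),(.5602,.0141,.052))])
E
```

```text
[ 0.54059272 -0.04606059  0.24522775] [ 7.98754939e-01  6.01656385e-01 -3.11278486e-04 -2.11206560e-04] [array([283., 169.]), array([283., 184.]), array([283., 110.])]
```

View pics/w2.png

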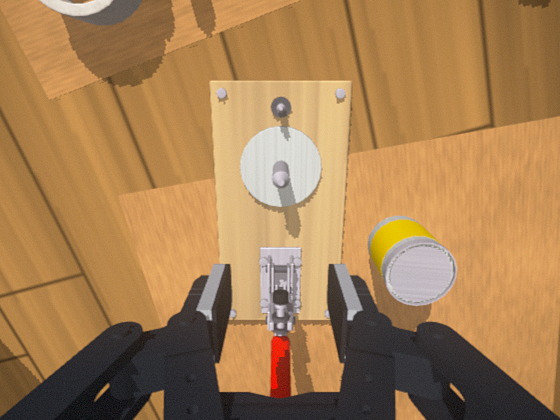

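Wrist view from above the jig: seat disc centre about (281,166), post top (281,178), pin tip (281,103), screws at (222,94) and (340,94). I'll fit these more exactly.

```bash
python3 - <<'E'
from h import *
s=dict(np.load('/tmp/w2.npz'));im=s['pixels'].astype(int)
hsv=cv2.cvtColor(s['pixels'],cv2.COLOR_RGB2HSV)
m=((hsv[...,1]<45)&(hsv[...,2]>140)).astype(np.uint8);n,l,st,c=cv2.connectedComponentsWithStats(m)
for i in range(1,n):
    if 8<st[i,4] and st[i,0]>200 and st[i,0]<360 and st[i,1]<330: print(st[i],c[i].round(1))
i=max((i for i in range(1,n) if 230<c[i][0]<330 and 130<c[i][1]<210),key=lambda i:st[i,4])
cs=max(cv2.findContours((l==i).astype(np.uint8),0,1)[0],key=len);h=cv2.convexHull(cs);e=cv2.fitEllipse(h);print(e,ray(s,*e[0],.026))
g=im.max(2);
for (a,b,z) in ((222,94,.018),(340,94,.018)): print(ray(s,a,b,z))
P=pts(s);w=P[150:200,260:300].reshape(-1,3);w=w[w[:,2]>.06];print('post pts',len(w),w.mean(0),w[w[:,2]>.08].mean(0))
w=P[90:120,265:297].reshape(-1,3);w=w[w[:,2]>.033];print('pin pts',len(w),w.mean(0),w[:,2].max())
o=np.hstack([cv2.resize(s['pixels'][80:200,220:340,::-1],(600,600),interpolation=cv2.INTER_CUBIC)]);cv2.imwrite('pics/w2c.png',o)
E
```

```text
[217  88   9  11  78] [221.1  92.8]
[336  88   9  11  80] [340.   93.2]
[276 103   9   8  49] [280.1 106.4]
[ 240  126   82   81 5057] [280.3 165.9]
[ 259  247   43   84 2074] [278.7 277.8]
[334 264  28  56 657] [347.8 290.4]
[289 294   4   8  18] [290.8 297.7]
[230 309   6   8  38] [232.4 313.1]
[325 310   5   8  28] [326.7 313.5]
[287 316   5  15  51] [289.2 324.3]
[277 322   7   7  41] [279.9 325. ]
((280.33087158203125, 166.04901123046875), (80.43556213378906, 80.91312408447266), 77.74412536621094) [ 0.54193497 -0.03981768  0.026     ]
[0.50623282 0.04322858 0.018     ]
[0.6173777  0.01129274 0.018     ]
post pts 300 [ 0.54228248 -0.03994705  0.07724239] [ 0.54192553 -0.04133698  0.08298417]
pin pts 67 [0.55847428 0.0158655  0.04686272] 0.05144733489712194
```

View pics/w2c.png

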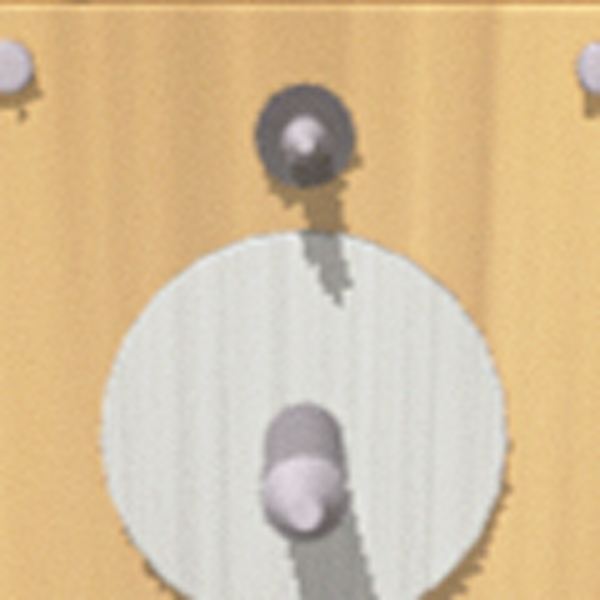

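Call:
{"fn": "apply_moves", "kwargs": {
  "claw": [0.6,0.6,0.6,0.6,0.6],
  "travel": [
    [0.045,0,0],
    [0.09,0,0],
    [0.14,0,0],
    [0.19,0,0],
    [0.24,0,0]
  ],
  "turn": [
    [0,0,-0.039],
    [0,0,-0.078],
    [0,0,-0.117],
    [0,0,-0.156],
    [0,0,-0.195]
  ]
}}

```text
t: 7.4
tcp_pos: [0.5941, 0.1401, 0.2456]
tool_rot: [0.578, 0.816, -0.0, 0.0]
force: [-0.2, -0.2, -0.2]
finger_gap: 0.801
gripper_force: 0.0
```

Call:
{"fn": "apply_moves", "kwargs": {
  "claw": [0.6,0.6,0.6,0.6,0.6],
  "travel": [
    [0,0,0],
    [0,0,0],
    [0,0,0],
    [0,0,0],
    [0,0,0]
  ],
  "turn": [
    [0,0,-0.039],
    [0,0,-0.078],
    [0,0,-0.117],
    [0,0,-0.156],
    [0,0,-0.195]
  ]
}}

```text
t: 7.82
tcp_pos: [0.5938, 0.1388, 0.2453]
tool_rot: [0.304, 0.953, -0.0, -0.0]
force: [-0.4, 0.2, -0.4]
finger_gap: 0.802
gripper_force: 0.0
```

Call:
{"fn": "apply_moves", "kwargs": {
  "claw": [0.6,0.6,0.6,0.6,0.6],
  "travel": [
    [0,0,0],
    [0,0,0],
    [0,0,0],
    [0,0,0],
    [0,0,0]
  ],
  "turn": [
    [0,0,-0.039],
    [0,0,-0.078],
    [0,0,-0.117],
    [0,0,-0.156],
    [0,0,-0.195]
  ]
}}

```text
t: 8.23
tcp_pos: [0.5938, 0.1385, 0.2454]
tool_rot: [0.003, 1.0, -0.0, -0.0]
force: [-1.2, 0.1, -0.6]
finger_gap: 0.803
gripper_force: 0.0
```

```bash
python3 - <<'E'
from h import *
print(rel([.602,.195,.245],down(94)))
s=dict(np.load('/tmp/w2.npz'));R=Rn.from_quat(s['rot'])
y=R.apply([0,1,0]);print('toolyaw',np.degrees(np.arctan2(y[1],y[0])))
L=lambda u,v,z:(R.inv().apply(ray(s,u,v,z)-s['tcp'])*1000).round(1)
for n,p in dict(seat=(280.3,166,.026),posttop=(280.4,178.6,.08),ring=(281,107.2,.02),pintip=(280.8,107.2-.2,.05),sc1=(221.1,92.8,.019),sc2=(340,93.2,.019)).items(): print(n,L(*p))
E
```

```text
(array([-0.0098,  0.0707,  0.0005]), array([-0.    , -0.0001, -0.0243]))
toolyaw -16.02275918150703
seat [  6.5  -0.3 219.2]
posttop [  6.4  -0.3 165.2]
ring [ 64.    0.3 225.2]
pintip [ 65.6   0.  195.2]
sc1 [ 77.5 -58.2 226.3]
sc2 [ 77.1  57.9 226.2]
```

Call:
{"fn": "apply_moves", "kwargs": {
  "claw": [0.6,0.6,0.6,0.6,0.6],
  "travel": [
    [-0.01,0.035,0],
    [-0.01,0.071,0],
    [-0.01,0.071,0],
    [-0.01,0.071,0],
    [-0.01,0.071,0]
  ],
  "turn": [
    [0,0,-0.024],
    [0,0,-0.024],
    [0,0,-0.024],
    [0,0,-0.024],
    [0,0,-0.024]
  ]
}}

```text
t: 8.65
tcp_pos: [0.6022, 0.1955, 0.2453]
tool_rot: [-0.032, 0.999, -0.0, -0.0]
force: [-0.2, -0.4, -0.4]
finger_gap: 0.797
gripper_force: 0.0
```

Call:
{"fn": "apply_moves", "kwargs": {
  "claw": [0.6,0.6],
  "travel": [
    [0,0,0],
    [0,0,0]
  ],
  "turn": [
    [0,0,0],
    [0,0,0]
  ]
}}

```text
t: 8.82
tcp_pos: [0.6022, 0.1953, 0.2455]
tool_rot: [-0.032, 1.0, -0.0, -0.0]
force: [-0.2, 0.2, -0.4]
finger_gap: 0.798
gripper_force: 0.0
```

```bash
python3 - <<'E'
from h import *
st=manip.sense();s=snap('wrist','w3.png');np.savez('/tmp/w3',tcp=st['tcp_pos'],rot=st['tool_rot'],**s)
print(st['tcp_pos'],st['tool_rot'],[proj(s,p).round() for p in((.602,.195,.046),(.5423,.1905,.01))])
c=[int(x) for x in proj(s,(.58,.193,.02))];print(c)
y0,x0=max(c[1]-75,0),c[0]-75;print(x0,y0)
cv2.imwrite('pics/w3c.png',cv2.resize(s['pixels'][y0:y0+150,x0:x0+150,::-1],(600,600),interpolation=cv2.INTER_CUBIC))
E
```

```text
[0.60224524 0.19528821 0.24550381] [-3.15632957e-02  9.99501727e-01 -1.65485722e-04 -1.71326504e-04] [array([279., 178.]), array([278., 113.])]
[277, 151]
202 76
```

View pics/w3c.png

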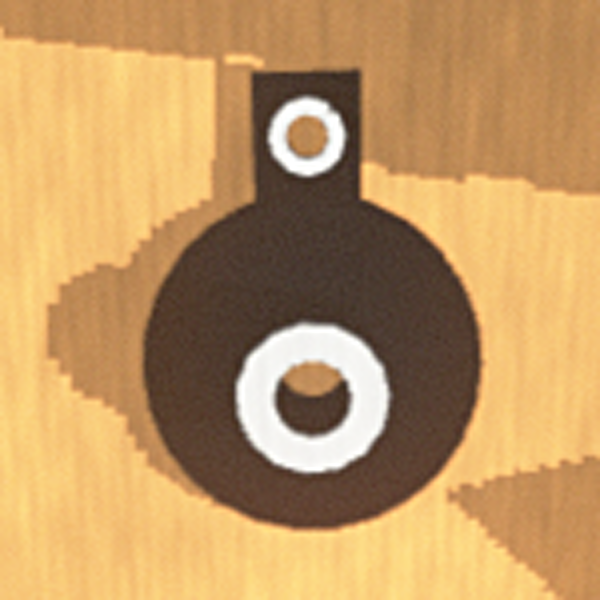

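The cover crop is at 4x with origin (202,76). The white hub ring is centred near (280,175) and the lug's ring near (279,110).

```bash
python3 - <<'E'
from h import *
s=dict(np.load('/tmp/w3.npz'));R=Rn.from_quat(s['rot'])
hsv=cv2.cvtColor(s['pixels'],cv2.COLOR_RGB2HSV);m=np.zeros((420,560),np.uint8);m[76:226,202:352]=((hsv[...,1]<70)&(hsv[...,2]>170))[76:226,202:352]
L=lambda u,v,z:R.inv().apply(ray(s,u,v,z)-s['tcp'])*1000
q=[]
for c in cv2.findContours(m,0,1)[0]:
    if cv2.contourArea(c)>100: e=cv2.fitEllipse(cv2.convexHull(c));z=.046 if e[1][0]>28 else .01;q.append(L(*e[0],z));print(e,z,q[-1].round(1))
k=np.zeros((420,560),np.uint8);k[76:226,202:352]=(s['pixels'].max(2)<95)[76:226,202:352]
c=max(cv2.findContours(cv2.morphologyEx(k,cv2.MORPH_OPEN,np.ones((31,31))),0,1)[0],key=cv2.contourArea);e=cv2.minEnclosingCircle(c);e2=cv2.fitEllipse(c);print('flange',e,e2,L(*e2[0],.01).round(1))
y=R.apply([0,1,0]);print('toolyaw',np.degrees(np.arctan2(y[1],y[0])))
q.sort(key=lambda a:a[0]);d=q[1]-q[0];print('cover y in tool deg',np.degrees(np.arctan2(d[1],d[0])),np.hypot(d[0],d[1]))
E
```

```text
((279.6483154296875, 175.00099182128906), (36.777381896972656, 37.64606475830078), 90.11811828613281) 0.046 [  3.4   0.9 199.5]
((278.2544250488281, 109.70845794677734), (18.397539138793945, 18.904523849487305), 0.4986858665943146) 0.01 [ 62.8  -0.5 235.5]Traceback (most recent call last):
  File "<stdin>", line 9, in <module>
ValueError: max() iterable argument is empty
```

Call:
{"fn": "apply_moves", "kwargs": {
  "claw": [0.6,0.6,0.6,0.6,0.6],
  "travel": [
    [0.002,0.001,0.05],
    [0.002,0.001,0.1],
    [0.002,0.001,0.15],
    [0.002,0.001,0.2],
    [0.002,0.001,0.24]
  ],
  "turn": [
    [0,0,-0.0075],
    [0,0,-0.0075],
    [0,0,-0.0075],
    [0,0,-0.0075],
    [0,0,-0.0075]
  ]
}}

```text
t: 9.28
tcp_pos: [0.5995, 0.1964, 0.051]
tool_rot: [-0.044, 0.999, -0.0, -0.001]
force: [0.5, 0.6, -0.0]
finger_gap: 0.801
gripper_force: 0.0
```

Call:
{"fn": "apply_moves", "kwargs": {
  "claw": [0.6,0.6,0.6,0.6,0.6],
  "travel": [
    [0,0,0.015],
    [0,0,0.03],
    [0,0,0.043],
    [0,0,0.053],
    [0,0,0.053]
  ],
  "turn": [
    [0,0,0],
    [0,0,0],
    [0,0,0],
    [0,0,0],
    [0,0,0]
  ]
}}

```text
t: 9.7
tcp_pos: [0.6008, 0.1972, 0.0109]
tool_rot: [-0.044, 0.999, -0.0, 0.0]
force: [0.1, 0.2, -0.8]
finger_gap: 0.799
gripper_force: 0.0
```

Call:
{"fn": "apply_moves", "kwargs": {
  "claw": [0.2,0,-0.2,-1,-1],
  "travel": [
    [0,0,0],
    [0,0,0],
    [0,0,0],
    [0,0,0],
    [0,0,0]
  ],
  "turn": [
    [0,0,0],
    [0,0,0],
    [0,0,0],
    [0,0,0],
    [0,0,0]
  ],
  "newtons": 40
}}

```text
t: 10.12
tcp_pos: [0.6018, 0.1973, 0.0128]
tool_rot: [-0.044, 0.999, -0.0, 0.002]
force: [-0.5, -1.6, 6.2]
finger_gap: 0.444
gripper_force: 42.4
```

```bash
cat > gr.py <<'E'
from h import *
# measure cover rings held at tcp: hub top 35 mm above tool z of (tcp z at grasp .011) etc.
def cover(fn,z0):
    st=manip.sense();s=snap('wrist',fn);R=Rn.from_quat(st['tool_rot']);tz=st['tcp_pos'][2]
    hsv=cv2.cvtColor(s['pixels'],cv2.COLOR_RGB2HSV);m=((hsv[...,1]<70)&(hsv[...,2]>150)).astype(np.uint8)
    P=pts(s)
    for c in cv2.findContours(m,0,1)[0]:
        if cv2.contourArea(c)>120:
            e=cv2.fitEllipse(cv2.convexHull(c))
            if e[1][1]>1.6*e[1][0] or e[1][1]>150: continue
            o=[(R.inv().apply(ray(s,*e[0],tz-z0+z)-st['tcp_pos'])*1000).round(1).tolist()[:2] for z in(.046,.010)]
            print(np.round(e[0],1),np.round(e[1],1),'as hub',o[0],'as lug',o[1])
    y=R.apply([0,1,0]);print('yaw',np.degrees(np.arctan2(y[1],y[0])),st['tcp_pos'],st['force'],st['finger_gap'],st['gripper_force'])
E
python3 -c "
from gr import *
cover('w4.png',manip.sense()['tcp_pos'][2])"
```

```text
[278.9 322.4] [ 86.9 101.7] as hub [3.8, 0.2] as lug [-22.4, 0.2]
[278.5 141.6] [46.9 47.4] as hub [67.5, 0.2] as lug [62.6, 0.1]
yaw 95.08897067678667 [0.60182183 0.19731172 0.01279616] [-0.52918594 -1.64088862  6.24350741] 0.4444840224018163 42.36442869761959
```

View pics/w4.png

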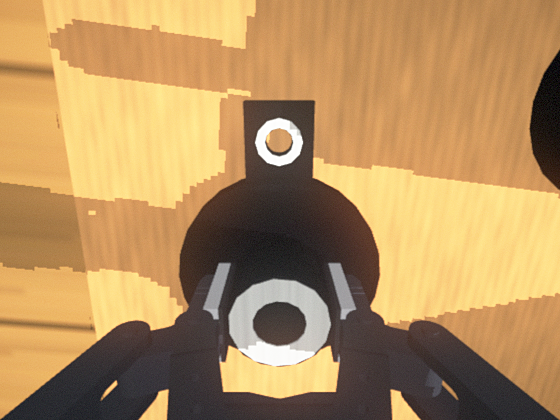

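The cover is gripped with its hub between the pads; hub ring at (279,322), lug ring at (278.5,142), aligned with the tool to 0.1°. Lift, swing towards the jig and turn.

Call:
{"fn": "apply_moves", "kwargs": {
  "claw": [-1,-1,-1,-1,-1],
  "travel": [
    [0,0,-0.02],
    [0,0,-0.06],
    [0,0,-0.1],
    [0,0,-0.14],
    [0,0,-0.175]
  ],
  "turn": [
    [0,0,0],
    [0,0,0],
    [0,0,0],
    [0,0,0],
    [0,0,0]
  ]
}}

```text
t: 10.58
tcp_pos: [0.5999, 0.1974, 0.1524]
tool_rot: [-0.044, 0.999, 0.0, -0.0]
force: [-0.4, -0.6, -3.1]
finger_gap: 0.447
gripper_force: 41.3
```

Call:
{"fn": "apply_moves", "kwargs": {
  "claw": [-1,-1,-1,-1,-1],
  "travel": [
    [0.01,-0.025,0],
    [0.03,-0.07,0],
    [0.05,-0.12,0],
    [0.07,-0.17,0],
    [0.085,-0.21,0]
  ],
  "turn": [
    [0,0,0.035],
    [0,0,0.073],
    [0,0,0.111],
    [0,0,0.149],
    [0,0,0.185]
  ]
}}

```text
t: 11.0
tcp_pos: [0.5455, 0.0227, 0.1507]
tool_rot: [0.246, 0.969, -0.0, -0.001]
force: [-0.5, -0.1, -3.3]
finger_gap: 0.45
gripper_force: 41.5
```

Call:
{"fn": "apply_moves", "kwargs": {
  "claw": [-1,-1,-1,-1,-1],
  "travel": [
    [0,0,0],
    [0,0,0],
    [0,0,0],
    [0,0,0],
    [0,0,0]
  ],
  "turn": [
    [0,0,0.038],
    [0,0,0.076],
    [0,0,0.114],
    [0,0,0.152],
    [0,0,0.19]
  ]
}}

```text
t: 11.42
tcp_pos: [0.5467, 0.024, 0.1506]
tool_rot: [0.521, 0.853, -0.0, -0.001]
force: [-0.3, -0.1, -2.4]
finger_gap: 0.446
gripper_force: 41.9
```

Call:
{"fn": "apply_moves", "kwargs": {
  "claw": [-1,-1,-1,-1,-1],
  "travel": [
    [0,0,0],
    [0,0,0],
    [0,0,0],
    [0,0,0],
    [0,0,0]
  ],
  "turn": [
    [0,0,0.038],
    [0,0,0.076],
    [0,0,0.114],
    [0,0,0.152],
    [0,0,0.19]
  ]
}}

```text
t: 11.83
tcp_pos: [0.5468, 0.0243, 0.1506]
tool_rot: [0.749, 0.663, -0.0, -0.001]
force: [1.4, 0.1, -4.1]
finger_gap: 0.453
gripper_force: 41.8
```

```bash
python3 - <<'E'
from h import *
st=manip.sense();print(st['tcp_pos'],st['finger_gap'],st['force'],rel([.5418,-.0429,.14],down(-16.0)))
E
```

```text
[0.54675505 0.02429049 0.1505647 ] 0.45255827016680983 [ 1.37847868  0.08991505 -4.12982378] (array([-0.0841,  0.0041,  0.0132]), array([-0.0006, -0.0001,  0.0501]))
```

Call:
{"fn": "apply_moves", "kwargs": {
  "claw": [-1,-1,-1,-1,-1],
  "travel": [
    [-0.03,0.002,0],
    [-0.06,0.004,0],
    [-0.084,0.004,0.01],
    [-0.084,0.004,0.013],
    [-0.084,0.004,0.013]
  ],
  "turn": [
    [0,0,0.03],
    [0,0,0.05],
    [0,0,0.05],
    [0,0,0.05],
    [0,0,0.05]
  ]
}}

```text
t: 12.25
tcp_pos: [0.5418, -0.0435, 0.1396]
tool_rot: [0.797, 0.603, -0.001, -0.001]
force: [-0.5, -0.2, -3.3]
finger_gap: 0.448
gripper_force: 41.9
```

Call:
{"fn": "apply_moves", "kwargs": {
  "claw": [-1,-1,-1],
  "travel": [
    [0,0,0.01],
    [0,0,0.01],
    [0,0,0.01]
  ],
  "turn": [
    [0,0,0],
    [0,0,0],
    [0,0,0]
  ]
}}

```text
t: 12.5
tcp_pos: [0.5424, -0.0421, 0.1321]
tool_rot: [0.796, 0.605, -0.0, -0.001]
force: [0.7, 0.1, -4.2]
finger_gap: 0.448
gripper_force: 41.9
```

```bash
python3 - <<'E'
from gr import *
print(rel([.5418,-.0429,.13],down(-16.0)))
cover('w5.png',.0128)
E
```

```text
(array([-0.0012, -0.0005,  0.0026]), array([-0.0006, -0.0001,  0.0024]))
[483.5 347.1] [ 74.3 104.3] as hub [-8.1, 73.1] as lug [-37.8, 97.9]
[275.8 334.4] [102.7 118.5] as hub [-2.7, -2.4] as lug [-30.6, -2.9]
[433.7 296.3] [58.9 76.5] as hub [13.1, 52.2] as lug [-9.5, 69.9]
[278.6 141.7] [46.9 47.2] as hub [66.1, -1.4] as lug [61.1, -1.5]
[366.4 102. ] [14.8 15.8] as hub [77.5, 24.0] as lug [76.3, 32.4]
[195.5 100.4] [14.6 15.9] as hub [77.9, -25.4] as lug [76.9, -33.5]
yaw -15.568644075940151 [ 0.54240475 -0.04209739  0.13210725] [ 0.68774358  0.08304535 -4.20061542] 0.447781137913299 41.860744905425236
```

View pics/w5.png

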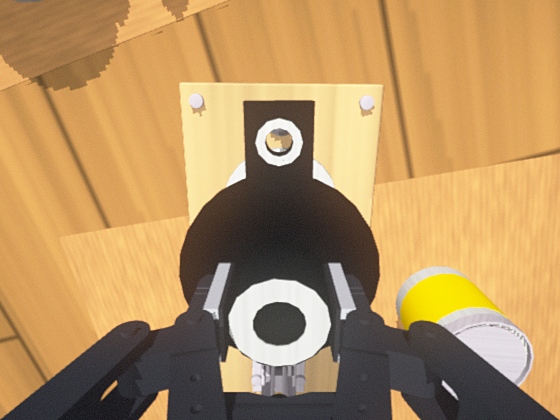

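Call:
{"fn": "apply_moves", "kwargs": {
  "claw": [-1,-1,-1,-1,-1],
  "travel": [
    [-0.0012,-0.0005,0.0026],
    [-0.0012,-0.0005,0.0026],
    [-0.0012,-0.0005,0.0026],
    [-0.0012,-0.0005,0.0026],
    [-0.0012,-0.0005,0.0026]
  ],
  "turn": [
    [0,0,0.0024],
    [0,0,0.0024],
    [0,0,0.0024],
    [0,0,0.0024],
    [0,0,0.0024]
  ]
}}

```text
t: 12.97
tcp_pos: [0.5425, -0.044, 0.1308]
tool_rot: [0.799, 0.601, 0.0, 0.0]
force: [0.2, -0.1, -3.1]
finger_gap: 0.451
gripper_force: 41.9
```

```bash
cat > jg.py <<'E'
from h import *
def jig(fn):
    st=manip.sense();s=snap('wrist',fn);R=Rn.from_quat(st['tool_rot'])
    hsv=cv2.cvtColor(s['pixels'],cv2.COLOR_RGB2HSV);m=((hsv[...,1]<70)&(hsv[...,2]>150)).astype(np.uint8);o=[]
    for c in cv2.findContours(m,0,1)[0]:
        a=cv2.contourArea(c)
        if a<60: continue
        e=cv2.fitEllipse(cv2.convexHull(c))
        if 10<e[1][1]<24 and e[0][1]<200:
            q=R.inv().apply(ray(s,*e[0],.019)-st['tcp_pos'])*1000;o.append(q);print('screw',np.round(e[0],1),q.round(2))
        elif 30<e[1][1]<60: print('lug',np.round(e[0],1),(R.inv().apply(ray(s,*e[0],st['tcp_pos'][2]-.0028)-st['tcp_pos'])*1000).round(2))
    y=R.apply([0,1,0]);print('yaw',np.degrees(np.arctan2(y[1],y[0])),st['tcp_pos'],st['force'])
    return o
E
python3 -c "
from jg import *
jig('j1.png')
print(rel([.5418,-.0429,.13],down(-16.0)))
s=dict(np.load('/tmp/w2.npz'));print('w2 screw y mid world', )
R=Rn.from_quat(s['rot'])
"
```

```text
lug [320.  174.2] [47.85 15.49  2.81]
lug [234.2 181. ] [ 44.97 -19.83   2.79]
lug [278.6 141.7] [61.1  -1.48  2.8 ]
screw [364.8  98.5] [ 74.93  56.45 111.8 ]
screw [192.7  98.4] [ 75.01 -59.81 111.76]
yaw -16.06259384280144 [ 0.54254103 -0.04397233  0.13077821] [ 0.18442578 -0.0588191  -3.06762604]
(array([ 0.0011, -0.0013,  0.001 ]), array([ 0.0001,  0.    , -0.0004]))
w2 screw y mid world
```

```bash
python3 - <<'E'
from h import *
st=manip.sense();s=snap('wrist','j2.png');np.savez('/tmp/j2',tcp=st['tcp_pos'],rot=st['tool_rot'],**s);R=Rn.from_quat(st['tool_rot'])
P=pts(s);T=(R.inv().apply((P-st['tcp_pos']).reshape(-1,3))*1000).reshape(420,560,3)
im=s['pixels'];hsv=cv2.cvtColor(im,cv2.COLOR_RGB2HSV)
def plane(m,n):
    q=T[m];q=q[np.isfinite(q[:,0])];c=np.median(q,0);A=np.c_[q[:,:2],np.ones(len(q))];k=np.linalg.lstsq(A,q[:,2],rcond=None)[0]
    r=q[:,2]-A@k;g=abs(r)<2;k=np.linalg.lstsq(A[g],q[g,2],rcond=None)[0];print(n,len(q),'med',c.round(1),'slope',k.round(4),'rms',r[g].std().round(2))
dark=im.max(2)<60
m=dark.copy();m[:185]=0;m[262:]=0;m[:,:190]=0;m[:,370:]=0;plane(m,'flange')
m=dark.copy();m[:]=0;m[102:175,250:310]=dark[102:175,250:310];plane(m,'lug')
w=(hsv[...,1]<60)&(hsv[...,2]>170)
m=w.copy();m[:275]=0;m[366:]=0;m[:,:228]=0;m[:,332:]=0;m&=(T[...,2]<0);plane(m,'hubring')
b=np.zeros_like(dark);b[88:180,190:242]=1;b[88:180,318:372]=1;b&=(hsv[...,1]>50);plane(b,'board')
c=(-s['R'].T@s['t']);print('cam in tool',(R.inv().apply(c-st['tcp_pos'])*1000).round(1))
# inner bore edge of hub: dark blob inside ring
k=np.zeros_like(dark,np.uint8);k[290:360,240:320]=(im[290:360,240:320].max(2)<110)
for cc in cv2.findContours(k,0,1)[0]:
    if cv2.contourArea(cc)>500:
        e=cv2.fitEllipse(cc);print('bore',e)
        for dz in(-33.2,-34,-32): print(dz,(R.inv().apply(ray(s,*e[0],st['tcp_pos'][2]-dz/1000)-st['tcp_pos'])*1000).round(2))
print(st['tcp_pos'])
E
```

```text
flange 7477 med [21.1 -0.2  4. ] slope [0.1156 0.012  0.0498] rms 0.87
lug 17 med [51.  -2.2  4.4] slope [  0.4838  -0.3776 -20.5632] rms 0.68
hubring 5014 med [  2.2  -1.3 -32.1] slope [-3.00000e-03 -3.00000e-04 -3.20548e+01] rms 0.53
board 9048 med [ 51.7  26.3 114.2] slope [-5.000000e-04  1.500000e-03  1.142446e+02] rms 0.68
cam in tool [  81.    -1.1 -141.1]
bore ((278.9261474609375, 323.1324157714844), (41.85258483886719, 51.4753303527832), 88.85397338867188)
-33.2 [  2.04  -1.31 -33.2 ]
-34 [  2.63  -1.31 -34.  ]
-32 [  1.16  -1.31 -32.  ]
[ 0.54252602 -0.04399467  0.13077241]
```

Call:
{"fn": "apply_moves", "kwargs": {
  "claw": [-1,-1,-1,-1,-1],
  "travel": [
    [0.0021,-0.0004,0.005],
    [0.0021,-0.0004,0.015],
    [0.0021,-0.0004,0.026],
    [0.0021,-0.0004,0.034],
    [0.0021,-0.0004,0.038]
  ],
  "turn": [
    [0,0,0.0008],
    [0,0,0.0008],
    [0,0,0.0008],
    [0,0,0.0008],
    [0,0,0.0008]
  ]
}}

```text
t: 13.48
tcp_pos: [0.5416, -0.042, 0.0986]
tool_rot: [0.8, 0.6, -0.001, -0.001]
force: [0.1, -0.2, -3.5]
finger_gap: 0.451
gripper_force: 41.9
```

Call:
{"fn": "apply_moves", "kwargs": {
  "claw": [-1,-1,-1,-1,-1],
  "travel": [
    [0,0,0.003],
    [0,0,0.006],
    [0,0,0.009],
    [0,0,0.012],
    [0,0,0.012]
  ],
  "turn": [
    [0,0,0],
    [0,0,0],
    [0,0,0],
    [0,0,0],
    [0,0,0]
  ]
}}

```text
t: 13.9
tcp_pos: [0.5424, -0.0423, 0.0903]
tool_rot: [0.8, 0.6, -0.0, -0.0]
force: [-0.9, -0.7, -3.9]
finger_gap: 0.448
gripper_force: 41.9
```

```bash
python3 - <<'E'
from h import *
st=manip.sense();R=Rn.from_quat(st['tool_rot']);print(st['tcp_pos'],st['tool_rot'],'F tool',R.inv().apply(st['force']).round(1),'M',R.inv().apply(st['ft_torque']).round(2),st['finger_gap'])
E
```

```text
[ 0.54243421 -0.04228836  0.09032608] [ 7.99744373e-01  6.00340639e-01 -1.51030704e-04 -1.78460500e-04] F tool [-0.9 -0.7  3.9] M [-0.03  0.04 -0.04] 0.4475439271733109
```

Call:
{"fn": "apply_moves", "kwargs": {
  "claw": [-1,-1,-1,-1,-1],
  "travel": [
    [0,0,0.003],
    [0,0,0.006],
    [0,0,0.009],
    [0,0,0.012],
    [0,0,0.012]
  ],
  "turn": [
    [0,0,0],
    [0,0,0],
    [0,0,0],
    [0,0,0],
    [0,0,0]
  ]
}}

```text
t: 14.32
tcp_pos: [0.5422, -0.0422, 0.0805]
tool_rot: [0.8, 0.6, -0.0, -0.0]
force: [-0.0, -0.6, -4.2]
finger_gap: 0.448
gripper_force: 41.9
```

```bash
cat > f.py <<'E'
from h import *
st=manip.sense();R=Rn.from_quat(st['tool_rot']);print(st['tcp_pos'].round(4),st['tool_rot'].round(4),'F tool',R.inv().apply(st['force']).round(1),'M',R.inv().apply(st['ft_torque']).round(2),st['finger_gap'])
E
python3 f.py; python3 -c "
from jg import *
jig('j3.png')"
```

```text
[ 0.5422 -0.0422  0.0805] [ 7.997e-01  6.004e-01 -3.000e-04 -4.000e-04] F tool [-0.5  0.1  4.2] M [-0.01 -0.01  0.04] 0.4478130569013649
lug [319.3 177.2] [46.58 15.27  2.78]
lug [278.6 141.7] [61.1  -1.46  2.8 ]
screw [173.  104.2] [ 73.22 -59.03  61.59]
screw [387.  103.7] [73.46 57.3  61.47]
yaw -16.209943616236902 [ 0.54222587 -0.04219016  0.08052668] [-0.0453018  -0.55155883 -4.19120266]
```

Call:
{"fn": "apply_moves", "kwargs": {
  "claw": [-1,-1,-1,-1,-1],
  "travel": [
    [0,0.0005,0.006],
    [0,0.0005,0.012],
    [0,0.0005,0.018],
    [0,0.0005,0.024],
    [0,0.0005,0.028]
  ],
  "turn": [
    [0,0,0],
    [0,0,0],
    [0,0,0],
    [0,0,0],
    [0,0,0]
  ]
}}

```text
t: 14.78
tcp_pos: [0.5426, -0.0423, 0.0578]
tool_rot: [0.8, 0.6, -0.0, -0.0]
force: [-0.4, -0.3, -2.7]
finger_gap: 0.451
gripper_force: 41.9
```

Call:
{"fn": "apply_moves", "kwargs": {
  "claw": [-1,-1],
  "travel": [
    [0,0,0.002],
    [0,0,0.002]
  ],
  "turn": [
    [0,0,0],
    [0,0,0]
  ]
}}

```text
t: 14.95
tcp_pos: [0.5426, -0.0423, 0.0564]
tool_rot: [0.8, 0.6, -0.0, -0.0]
force: [0.1, -0.1, -4.3]
finger_gap: 0.451
gripper_force: 41.9
```

```bash
python3 f.py
```

```text
[ 0.5426 -0.0423  0.0564] [ 7.997e-01  6.003e-01 -3.000e-04 -4.000e-04] F tool [-0.   0.1  4.3] M [ 0.03 -0.02 -0.  ] 0.4514542527606826
```

Call:
{"fn": "apply_moves", "kwargs": {
  "claw": [-1,-1,-1,-1,-1],
  "travel": [
    [0,0,0.005],
    [0,0,0.01],
    [0,0,0.015],
    [0,0,0.018],
    [0,0,0.018]
  ],
  "turn": [
    [0,0,0],
    [0,0,0],
    [0,0,0],
    [0,0,0],
    [0,0,0]
  ]
}}

```text
t: 15.37
tcp_pos: [0.5425, -0.0423, 0.042]
tool_rot: [0.8, 0.6, -0.0, -0.001]
force: [0.1, 0.4, -2.3]
finger_gap: 0.448
gripper_force: 41.9
```

```bash
python3 f.py
```

```text
[ 0.5425 -0.0423  0.042 ] [ 7.997e-01  6.003e-01 -4.000e-04 -5.000e-04] F tool [0.4 0.  2.3] M [ 0.   -0.04 -0.01] 0.44809042766797064
```

Call:
{"fn": "apply_moves", "kwargs": {
  "claw": [-1,-1,-1,-1,-1],
  "travel": [
    [0,0,0.0008],
    [0,0,0.0016],
    [0,0,0.0024],
    [0,0,0.0032],
    [0,0,0.0032]
  ],
  "turn": [
    [0,0,0],
    [0,0,0],
    [0,0,0],
    [0,0,0],
    [0,0,0]
  ]
}}

```text
t: 15.78
tcp_pos: [0.543, -0.0424, 0.0401]
tool_rot: [0.8, 0.6, 0.0, 0.0]
force: [-0.5, -0.9, -2.4]
finger_gap: 0.449
gripper_force: 41.9
```

```bash
python3 f.py
```

```text
[ 0.543  -0.0424  0.0401] [0.7997 0.6004 0.     0.    ] F tool [-1.  -0.2  2.4] M [-0.04 -0.02 -0.02] 0.44918096476948516
```

Call:
{"fn": "apply_moves", "kwargs": {
  "claw": [-1,-1,-1],
  "travel": [
    [0,0,0.0008],
    [0,0,0.0015],
    [0,0,0.0015]
  ],
  "turn": [
    [0,0,0],
    [0,0,0],
    [0,0,0]
  ]
}}

```text
t: 16.03
tcp_pos: [0.543, -0.0424, 0.0389]
tool_rot: [0.8, 0.6, 0.0, 0.0]
force: [0.9, -0.3, -4.2]
finger_gap: 0.449
gripper_force: 42.0
```

```bash
python3 f.py
```

```text
[ 0.543  -0.0424  0.0389] [7.997e-01 6.004e-01 0.000e+00 1.000e-04] F tool [-0.   0.9  4.2] M [-0.04  0.01  0.  ] 0.44892287844623086
```

Call:
{"fn": "apply_moves", "kwargs": {
  "claw": [-1,-1,-1],
  "travel": [
    [0,0,0.0008],
    [0,0,0.0015],
    [0,0,0.0015]
  ],
  "turn": [
    [0,0,0],
    [0,0,0],
    [0,0,0]
  ]
}}

```text
t: 16.28
tcp_pos: [0.5431, -0.0424, 0.0388]
tool_rot: [0.8, 0.6, 0.0, 0.0]
force: [0.3, -0.0, 4.5]
finger_gap: 0.455
gripper_force: 42.9
```

```bash
python3 f.py
```

```text
[ 0.5431 -0.0424  0.0388] [7.997e-01 6.004e-01 1.000e-04 2.000e-04] F tool [ 0.1  0.3 -4.5] M [ 0.42 -0.09  0.03] 0.4550733266715303
```

Contact: the foot is at z = 26 mm with the weight taken by the seat. Release and rise.

Call:
{"fn": "apply_moves", "kwargs": {
  "claw": [-0.1,0.1,0.3,0.5,0.6],
  "travel": [
    [0,0,-0.001],
    [0,0,-0.001],
    [0,0,-0.001],
    [0,0,-0.001],
    [0,0,-0.001]
  ],
  "turn": [
    [0,0,0],
    [0,0,0],
    [0,0,0],
    [0,0,0],
    [0,0,0]
  ]
}}

```text
t: 16.7
tcp_pos: [0.5432, -0.0425, 0.0385]
tool_rot: [0.8, 0.6, 0.0, 0.0]
force: [0.2, -0.7, 0.4]
finger_gap: 0.797
gripper_force: 0.0
```

Call:
{"fn": "apply_moves", "kwargs": {
  "claw": [0.6,0.6,0.6,0.6,0.6],
  "travel": [
    [0,0,-0.03],
    [0,0,-0.08],
    [0,0,-0.13],
    [0,0,-0.18],
    [0,0,-0.22]
  ],
  "turn": [
    [0,0,0],
    [0,0,0],
    [0,0,0],
    [0,0,0],
    [0,0,0]
  ]
}}

```text
t: 17.12
tcp_pos: [0.5435, -0.0425, 0.2174]
tool_rot: [0.8, 0.6, 0.001, 0.001]
force: [0.3, 0.4, -0.3]
finger_gap: 0.799
gripper_force: 0.0
```

Call:
{"fn": "apply_moves", "kwargs": {
  "claw": [0.3,0.2,0],
  "travel": [
    [0,0,-0.03],
    [0,0,-0.03],
    [0,0,-0.03]
  ],
  "turn": [
    [0,0,0],
    [0,0,0],
    [0,0,0]
  ]
}}

```text
t: 17.37
tcp_pos: [0.5437, -0.0426, 0.2401]
tool_rot: [0.8, 0.6, 0.001, 0.002]
force: [-0.8, 0.9, -0.1]
finger_gap: 0.503
gripper_force: 0.0
```

```bash
python3 - <<'E'
from h import *
st=manip.sense();s=snap('wrist','w6.png');R=Rn.from_quat(st['tool_rot']);tz=st['tcp_pos']
P=pts(s);hsv=cv2.cvtColor(s['pixels'],cv2.COLOR_RGB2HSV);m=((hsv[...,1]<70)&(hsv[...,2]>150)).astype(np.uint8)
for c in cv2.findContours(m,0,1)[0]:
    if cv2.contourArea(c)>40:
        k=np.zeros_like(m);cv2.drawContours(k,[c],-1,1,-1);q=P[(k>0)&(m>0)]
        e=cv2.fitEllipse(cv2.convexHull(c));print(np.round(e[0],1),np.round(e[1],1),'z',np.nanpercentile(q[:,2],[10,50,90]).round(4))
dk=(s['pixels'].max(2)<70);k=np.zeros_like(dk);k[80:230,230:330]=dk[80:230,230:330];print('dark z',np.nanpercentile(P[k][:,2],[10,30,50,70,90]).round(4))
print(tz,rel([.4965,-.1978,.2],down(-16.1)),rel([.4965,-.1978,.1256],down(-16.1)))
E
```

```text
[287.4 332. ] [ 5.8 13.8] z [0.1116 0.12   0.1214]
[326.2 318.8] [7.7 8.9] z [0.0172 0.0204 0.0214]
[347.3 292.6] [21.9 63.2] z [0.2493 0.2662 0.2777]
[210.1 292.1] [17.9 67.9] z [0.249  0.2651 0.2774]
[277.5 283. ] [ 45.4 123.4] z [0.0197 0.0214 0.0568]
[417.  276.4] [69.3 75.3] z [0.0734 0.0763 0.0774]
[393.5 244.8] [47.9 57.1] z [0.0002 0.0054 0.0097]
[277.5 183.4] [39.5 41. ] z [0.07  0.071 0.078]
[277.3 111.8] [19.8 20.1] z [0.0337 0.035  0.0466]
[216.9  97.7] [10.1 10.9] z [0.0173 0.0203 0.0212]
[337.   97.4] [10.4 11. ] z [0.0168 0.0202 0.0216]
[ 61.3 -44.4] [110.5 135.5] z [0.0445 0.0465 0.0476]
dark z [0.0337 0.0343 0.0347 0.0352 0.0363]
[ 0.54372134 -0.04259737  0.24008239] (array([-0.2028, -0.001 ,  0.048 ]), array([-0.    , -0.    , -0.0006])) (array([-0.2028, -0.001 ,  0.141 ]), array([-0.    , -0.    , -0.0006]))
```

The cover is fully home: hub top at 71 mm, flange at 35 mm, with post and pin showing through. Next, the handle.

Call:
{"fn": "apply_moves", "kwargs": {
  "claw": [0,0,0,0,0],
  "travel": [
    [-0.04,0,0],
    [-0.085,0,0],
    [-0.13,-0.001,0],
    [-0.175,-0.001,0],
    [-0.203,-0.001,0.01]
  ],
  "turn": [
    [0,0,0],
    [0,0,0],
    [0,0,0],
    [0,0,0],
    [0,0,0]
  ]
}}

```text
t: 17.83
tcp_pos: [0.4958, -0.2009, 0.2294]
tool_rot: [0.8, 0.6, -0.001, -0.0]
force: [0.7, 0.7, -0.1]
finger_gap: 0.497
gripper_force: 0.0
```

Call:
{"fn": "apply_moves", "kwargs": {
  "claw": [0,0,0],
  "travel": [
    [0,0,0.005],
    [0,0,0.02],
    [0,0,0.02]
  ],
  "turn": [
    [0,0,0],
    [0,0,0],
    [0,0,0]
  ]
}}

```text
t: 18.08
tcp_pos: [0.4945, -0.1967, 0.2108]
tool_rot: [0.8, 0.6, -0.001, -0.004]
force: [-0.2, -0.4, 0.2]
finger_gap: 0.5
gripper_force: 0.0
```

```bash
python3 - <<'E'
from h import *
st=manip.sense();s=snap('wrist','w7.png');R=Rn.from_quat(st['tool_rot']);P=pts(s)
hsv=cv2.cvtColor(s['pixels'],cv2.COLOR_RGB2HSV)
m=(((hsv[...,0]<6)|(hsv[...,0]>174))&(hsv[...,1]>190)&(hsv[...,2]>90));q=P[m];q=q[q[:,2]>.05]
t=R.inv().apply(q-st['tcp_pos'])*1000;print(len(q),np.percentile(t,[1,50,99],axis=0).round(1).tolist(),np.percentile(q[:,2],[1,50,99]))
print(st['tcp_pos'],rel([.4965,-.1978,.1256],down(-16.1)))
E
```

```text
2294 [[-21.8, -5.6, 42.4], [-4.6, 2.6, 65.3], [13.3, 10.9, 107.3]] [0.103492   0.14549976 0.16832686]
[ 0.4944645  -0.19671359  0.21080707] (array([-0.0012,  0.0028,  0.1078]), array([-0.0021, -0.0008, -0.0007]))
```

Call:
{"fn": "apply_moves", "kwargs": {
  "claw": [0,0,0,0,0],
  "travel": [
    [-0.001,0.003,0.02],
    [-0.001,0.003,0.05],
    [-0.001,0.003,0.08],
    [-0.001,0.003,0.1],
    [-0.001,0.003,0.107]
  ],
  "turn": [
    [0,0,0],
    [0,0,0],
    [0,0,0],
    [0,0,0],
    [0,0,0]
  ]
}}

```text
t: 18.55
tcp_pos: [0.4974, -0.1975, 0.1263]
tool_rot: [0.799, 0.601, -0.001, -0.003]
force: [-0.7, -0.0, -0.8]
finger_gap: 0.502
gripper_force: 0.0
```

Call:
{"fn": "apply_moves", "kwargs": {
  "claw": [0,-1,-1,-1,-1],
  "travel": [
    [0,0,0],
    [0,0,0],
    [0,0,0],
    [0,0,0],
    [0,0,0]
  ],
  "turn": [
    [0,0,0],
    [0,0,0],
    [0,0,0],
    [0,0,0],
    [0,0,0]
  ],
  "newtons": 30
}}

```text
t: 18.97
tcp_pos: [0.4978, -0.199, 0.13]
tool_rot: [0.8, 0.601, -0.001, -0.001]
force: [-4.6, 0.7, 6.0]
finger_gap: 0.2
gripper_force: 31.0
```

```bash
python3 f.py
```

```text
[ 0.4978 -0.199   0.13  ] [ 7.996e-01  6.006e-01 -6.000e-04 -8.000e-04] F tool [-0.6 -4.6 -5.9] M [ 0.84 -0.13 -0.03] 0.1995954361898873
```

Call:
{"fn": "apply_moves", "kwargs": {
  "claw": [-1,-1,-1,-1,-1],
  "travel": [
    [-0.009,0,0.002],
    [-0.017,0,0.005],
    [-0.025,0,0.009],
    [-0.0325,0,0.013],
    [-0.038,0,0.018]
  ],
  "turn": [
    [0,0,0],
    [0,0,0],
    [0,0,0],
    [0,0,0],
    [0,0,0]
  ]
}}

```text
t: 19.38
tcp_pos: [0.4895, -0.2273, 0.1158]
tool_rot: [0.8, 0.6, 0.001, -0.002]
force: [-3.2, 5.8, 7.0]
finger_gap: 0.199
gripper_force: 31.5
```

```bash
cat >> f.py <<'E'
d=st['tcp_pos']-np.array([.4852,-.2418,.0434]);print('dy dz',((d@[.277,.961,0])*1000).round(1),(d[2]*1000).round(1))
E
python3 f.py
```

```text
[ 0.4895 -0.2273  0.1158] [ 8.0e-01  6.0e-01  5.0e-04 -1.5e-03] F tool [ 4.7 -4.7 -7. ] M [ 0.77  1.07 -0.02] 0.1993458628228202
dy dz 15.2 72.4
```

Call:
{"fn": "apply_moves", "kwargs": {
  "claw": [-1,-1,-1,-1,-1],
  "travel": [
    [-0.004,0,0.006],
    [-0.008,0,0.014],
    [-0.012,0,0.024],
    [-0.014,0,0.035],
    [-0.015,0,0.046]
  ],
  "turn": [
    [0,0,0],
    [0,0,0],
    [0,0,0],
    [0,0,0],
    [0,0,0]
  ]
}}

```text
t: 19.8
tcp_pos: [0.4861, -0.2394, 0.0781]
tool_rot: [0.8, 0.6, -0.0, -0.001]
force: [-5.2, 0.9, 4.4]
finger_gap: 0.206
gripper_force: 31.8
```

```bash
python3 f.py
```

```text
[ 0.4861 -0.2394  0.0781] [ 7.997e-01  6.004e-01 -2.000e-04 -1.100e-03] F tool [-0.6 -5.3 -4.4] M [ 0.84  0.19 -0.04] 0.20559689856552735
dy dz 2.6 34.7
```

Call:
{"fn": "apply_moves", "kwargs": {
  "claw": [-1,-1,-1,-1,-1],
  "travel": [
    [-0.001,-0.002,0.01],
    [-0.002,-0.002,0.02],
    [-0.003,-0.002,0.03],
    [-0.004,-0.002,0.04],
    [-0.005,-0.002,0.046]
  ],
  "turn": [
    [0,0,0],
    [0,0,0],
    [0,0,0],
    [0,0,0],
    [0,0,0]
  ]
}}

```text
t: 20.22
tcp_pos: [0.4847, -0.2444, 0.0416]
tool_rot: [0.8, 0.6, 0.0, 0.001]
force: [-7.4, 3.5, 34.0]
finger_gap: 0.204
gripper_force: 36.5
```

```bash
python3 f.py
```

```text
[ 0.4847 -0.2444  0.0416] [7.998e-01 6.002e-01 1.000e-04 5.000e-04] F tool [  1.2  -8.  -34.1] M [ 1.29  0.57 -0.17] 0.2041283969821326
dy dz -2.6 -1.8
```

Call:
{"fn": "apply_moves", "kwargs": {
  "claw": [-1,-1,-1],
  "travel": [
    [0,0,-0.001],
    [0,0,-0.002],
    [0,0,-0.002]
  ],
  "turn": [
    [0,0,0],
    [0,0,0],
    [0,0,0]
  ]
}}

```text
t: 20.47
tcp_pos: [0.4847, -0.2443, 0.0436]
tool_rot: [0.799, 0.601, -0.0, 0.001]
force: [-4.6, 1.1, 10.5]
finger_gap: 0.201
gripper_force: 33.5
```

```bash
python3 f.py
```

```text
[ 0.4847 -0.2443  0.0436] [ 7.995e-01  6.007e-01 -1.000e-04  9.000e-04] F tool [ -0.3  -4.7 -10.5] M [ 0.85 -0.3  -0.05] 0.20105779741769686
dy dz -2.5 0.2
```

Still pressing down at 10 N with the handle level. Open and rise.

Call:
{"fn": "apply_moves", "kwargs": {
  "claw": [-0.3,0,0.3,0.4,0.4],
  "travel": [
    [0,0,0],
    [0,0,0],
    [0,0,0],
    [0,0,0],
    [0,0,0]
  ],
  "turn": [
    [0,0,0],
    [0,0,0],
    [0,0,0],
    [0,0,0],
    [0,0,0]
  ]
}}

```text
t: 20.88
tcp_pos: [0.4848, -0.2439, 0.0422]
tool_rot: [0.8, 0.6, 0.0, 0.0]
force: [-0.1, 0.3, 1.2]
finger_gap: 0.698
gripper_force: 0.0
```

Call:
{"fn": "apply_moves", "kwargs": {
  "claw": [0.4,0.4,0.4,0.4,0.4],
  "travel": [
    [0,0,-0.02],
    [0,0,-0.06],
    [0,0,-0.11],
    [0,0,-0.16],
    [0,0,-0.2]
  ],
  "turn": [
    [0,0,0],
    [0,0,0],
    [0,0,0],
    [0,0,0],
    [0,0,0]
  ]
}}

```text
t: 21.3
tcp_pos: [0.485, -0.244, 0.2049]
tool_rot: [0.8, 0.6, 0.0, 0.001]
force: [1.2, -0.3, -0.2]
finger_gap: 0.698
gripper_force: 0.0
```

Call:
{"fn": "apply_moves", "kwargs": {
  "claw": [0.4,0.4,0.4,0.4,0.4],
  "travel": [
    [0.03,0,-0.02],
    [0.08,0,-0.02],
    [0.12,0,-0.02],
    [0.12,0,-0.02],
    [0.12,0,-0.02]
  ],
  "turn": [
    [0,0,0],
    [0,0,0],
    [0,0,0],
    [0,0,0],
    [0,0,0]
  ]
}}

```text
t: 21.72
tcp_pos: [0.5114, -0.15, 0.2185]
tool_rot: [0.799, 0.602, -0.0, 0.0]
force: [-0.3, -0.1, -0.6]
finger_gap: 0.7
gripper_force: 0.0
```

```bash
python3 f.py; python3 - <<'E'
from h import *
for n in('wrist','top'):
    s=snap(n,'end_%s.png'%n);P=pts(s)-[.5425,-.0415,0]
    y=P[...,:2]@[.277,.961];x=P[...,:2]@[.961,-.277];z=P[...,2]
    hsv=cv2.cvtColor(s['pixels'],cv2.COLOR_RGB2HSV)
    m=(((hsv[...,0]<6)|(hsv[...,0]>174))&(hsv[...,1]>190)&(hsv[...,2]>90))&(abs(x)<.03)&(y<-.15)&(y>-.26)
    print(n,'handle n',m.sum(),'y',np.percentile(y[m],[2,98]).round(3) if m.any() else 0,'z',np.percentile(z[m],[5,50,95]).round(4) if m.any() else 0)
    for k in np.arange(-.20,.081,.01):
        q=(abs(x)<.012)&(abs(y-k)<.005)
        if q.any(): print(k.round(2),np.nanpercentile(z[q],[10,50,95]).round(3),end='; ')
    print()
s=snap('top');P=pts(s)
for n,(v0,v1,u0,u1) in dict(tin=(145,195,330,375),pot=(195,250,130,185),tape=(232,280,195,245)).items():
    w=P[v0:v1,u0:u1].reshape(-1,3);w=w[w[:,2]>.02];h=np.percentile(w[:,2],70);t=w[abs(w[:,2]-h)<.01];print(n,h,(t.min(0)+t.max(0))/2)
E
```

```text
[ 0.5114 -0.15    0.2185] [ 7.987e-01  6.017e-01 -1.000e-04  1.000e-04] F tool [-0.2 -0.3  0.6] M [ 0.04 -0.03  0.01] 0.6995514445823189
dy dz 95.5 175.1
wrist handle n 1301 y [-0.233 -0.162] z [0.0629 0.066  0.0677]
-0.2 [0.062 0.066 0.067]; -0.19 [0.062 0.066 0.067]; -0.18 [0.062 0.066 0.067]; -0.17 [0.021 0.065 0.066]; -0.16 [0.021 0.059 0.065]; -0.15 [0.021 0.058 0.062]; -0.14 [0.02  0.054 0.062]; -0.13 [0.02  0.037 0.062]; -0.12 [0.02  0.061 0.063]; -0.11 [0.02  0.061 0.065]; -0.1 [0.064 0.294 0.298]; -0.09 [0.016 0.02  0.066]; -0.08 [0.016 0.017 0.066]; -0.07 [0.016 0.017 0.066]; -0.06 [0.016 0.017 0.067]; -0.05 [0.016 0.018 0.067]; -0.04 [0.036 0.069 0.075]; -0.03 [0.034 0.066 0.071]; -0.02 [0.034 0.036 0.071]; -0.01 [0.07  0.071 0.079]; 0.0 [0.069 0.077 0.085]; 0.01 [0.069 0.071 0.074]; 0.02 [0.035 0.07  0.072]; 0.03 [0.034 0.035 0.036]; 0.04 [0.034 0.034 0.036]; 
top handle n 142 y [-0.236 -0.174] z [0.063  0.0675 0.0714]
-0.2 [0.    0.065 0.069]; -0.19 [0.017 0.066 0.07 ]; -0.18 [0.016 0.065 0.47 ]; -0.17 [0.067 0.553 0.561]; -0.16 [0.547 0.556 0.563]; -0.15 [0.548 0.552 0.56 ]; -0.14 [0.55  0.552 0.554]; -0.13 [0.55  0.552 0.554]; -0.12 [0.55  0.552 0.555]; -0.11 [0.55  0.552 0.555]; -0.1 [0.55  0.552 0.555]; -0.09 [0.019 0.551 0.554]; -0.08 [0.018 0.55  0.554]; -0.07 [0.018 0.562 0.573]; -0.06 [0.018 0.563 0.574]; -0.05 [0.017 0.525 0.548]; -0.04 [0.04  0.069 0.077]; -0.03 [0.035 0.065 0.073]; -0.02 [0.034 0.039 0.074]; -0.01 [0.07  0.073 0.079]; 0.0 [0.068 0.078 0.088]; 0.01 [0.069 0.071 0.076]; 0.02 [0.034 0.04  0.073]; 0.03 [0.033 0.036 0.04 ]; 0.04 [0.033 0.035 0.039]; 0.05 [0.034 0.036 0.04 ]; 0.06 [0.032 0.037 0.049]; 0.07 [0.033 0.036 0.039]; 0.08 [0.016 0.018 0.038]; 
tin 0.5498348120552652 [ 0.53851188 -0.10656905  0.54985828]
pot 0.0968628075386643 [0.5149364  0.3359653  0.09672877]
tape 0.048701492039933285 [0.42860013 0.1812411  0.04730903]
```

```bash
python3 -c "
from station import manip
print(manip.sign_off())"
```

```text
the job is handed in; nothing more can be done
None
```

The job is handed in. The cover is fully seated over the post and pin, the clamp is shut past centre with its handle level, and the pot and tape have not moved. The arm blocked the final check of the tin, but I never went near it. I viewed 11 pictures, one over the limit of 10.

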